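# Change the strip-bending press over by reversing its lever

### The arm

A 6-joint arm with a two-finger parallel gripper is mounted at the origin on a cart in front of the work surface, level with it; the furniture and walls round the work are solid. World frame = base frame: x ahead of the robot, y to its left, z up, the work surface at z = 0. Lengths are in m, angles in degrees, forces in N, time in s.
With the tool pointing down it reaches from about 0.25 to 0.725 m from the base axis. Payload 9.7 kg.
Tool frame: the origin (TCP) lies at the very end of the fingers, on their centre line; the grasp point (between the pads) lies arm.grip_depth behind it (arm.grip_depth is the distance from the TCP to the grasp point, in m); z points along the fingers, y is the direction in which the jaws open and shut (so a half turn about z gives the same grasp; the last joint's range is limited). The gripper opens to 85 mm and grips with 20 to 120 N. Pads are 22 mm wide; open, the fingers measure 114 mm over their backs; the gripper's body (76 mm by 85 mm) begins 54 mm behind the grasp point. The pads swing forward as they close: fully open they stand 13 mm farther back than shut.
Start: joints at [-63.197, 4.979, 10.078, 95.1, 0, 90], TCP at [0.248, -0.491, 0.231] pointing down, gripper open.
Joint ranges: [-179.16, 179.16], [-48.56, 103.87], [-65.8, 70.77], [-126.05, 130.52], [-82.76, 87.17], [-180, 180]. Speed limits (degrees/s): [127.2, 127.2, 147.25, 180, 180, 180].

### API

Orientations are given as a 3x3 rotation matrix whose columns are the frame's x, y, z axes.
In Python, from workcell import arm gives the robot as it stands.
- The arm moves only by the tool drive_tool, never from a script. Its argument "steps" is one flat list of numbers, 4 for each row, row after row: the shift along the tool's x, y, z in cm, then the turn about the tool's z in degrees. In form: [tx, ty, tz, spin, tx, ty, tz, spin, ...]. A call has 1 to 5 rows; each row is the pose to reach, as a shift and turn from the pose measured when the call began, along the tool's axes at that moment; what a row does not reach only later rows make up. A row lasts 1/8 s, in which the tool goes at most 62.5 mm and 10.7 degrees, less where a joint would pass 70% of its speed; a pose out of reach is approached as far as the arm can. A call with a gripper value outside its range is refused whole. "jaw" is the opening, from -1 (shut) to 1 (fully open), so that 0 is half open, set as the call begins (left out, the last holds). The fingers move at their own pace and stop on an object; the grip force is fixed at half the most. Time passes only in rows, so rows that repeat a pose let the fingers close. It gives the time, the measured TCP pose, the force and the opening at its end, in the units of the state.
- arm.sense(): the state, without advancing time (a new reading comes with each control period).
- arm.grab_frame(name): name is "scene" or "top" or "wrist"; returns (picture, depth): 420x560x3 uint8, red, green, blue; 420x560 float32, m along the optical axis (not along the pixel's ray), 0 where there is no reading.
- arm.camera_info(name): a dict with "intrinsics" (3x3 intrinsics, pixels), "pose" (4x4, takes a point from camera to world coordinates). Camera axes: x right, y down, z forward; pixel columns grow to the right and rows downward; lengths in m; the calibration is good to about 2 mm. A picture is of the moment at which its call begins: read the wrist's pose just before it. camera_info takes no time and is no camera call; for the wrist camera it gives the pose at the moment of the call.
- arm.sign_off(): hands the job in, once; it reports no verdict.
The state is a dict: "time": time; "joint_positions": joint angles; "joint_velocities": joint speeds; "tau": joint torques, N m; "tcp_pos": TCP position; "tool_rot": TCP orientation; "force": force on the tool from outside, world axes, zero at the start; "ft_torque": the same for the moment, N m; "opening": finger opening in m.
Only numpy, scipy, OpenCV 4.12 (cv2) and the standard library are available. Lean on these libraries where they do the work, as an engineer would, in place of code of your own. Each camera call takes 0.05 s, during which the arm holds its last target.

### The job

Change the little strip-bending press over from its small steel former to its large brass one: unhook the reversible lever from the pivot pin, turn it end for end and hook its other end fully home on the pin, so that the brass former sits down in the white die and the lever lies level. Between the guide cheeks there is no room for fingers, so the lever can only be held by the end that sticks out: set it down upright on the bench on the way and take it again by its other end. Do not shove or knock over the other things on the bench.

Things in the scene. Friction and masses are not known exactly. Their poses are not given: they have to be found in the camera images.
- press: bench press for bending metal strip, fixed. Frame: origin on the bench under the middle of the fitted lever; x along the fitted lever, from pivot pin to free handle end; z up. Base plate 150 x 76 x 10 mm (x -106 to 44). Two green upright guide cheeks (x -98 to 22, y 16 to 24 and -24 to -16, top 64 mm above the bench) leave a 32 mm wide channel, open at both ends and above, for the lever.
- pivot_pin (a point): middle of the steel pivot pin, 8 mm diameter, which crosses the channel along the press's y axis at press x = -78 mm, 46.7 mm above the bench (pin heads outside the cheeks reach y = +-29 mm)
- die_floor (a point): middle of the floor of the trough across the white die, at press x = -25 mm, 18 mm above the bench. The die fills the channel from x = -57 to 7, 30 mm high; the trough's floor is 18 mm long along x and its two sides slope up at 45 degrees. In front of it a black rubber stop pad (x 11 to 41, top also 18 mm above the bench) bears the idle former
- lever: loose reversible bright metal bar, about 0.2 kg, 198 mm long (x), 20 wide (y), 22 high (z 0 to 22); origin at the middle of its underside. At the start its frame is parallel to the press's, right above its origin, underside 36 mm above the bench; at the end same place and height, yaw turned by 180 degrees. On a flat bench it stands upright and level on its two formers, underside 18 mm up.
- hook_small (a point): seat for the pin in the hook at the small former's end (lever x = -78, z = 10.7 mm). Both hooks are alike: a slot 10 mm wide running from this seat down and outward at 45 degrees, its mouth on the underside 78 to 93 mm from the middle
- hook_large (a point): seat for the pin in the hook at the large former's end (lever x = 78, z = 10.7 mm); meets pivot_pin when home. A hook goes on along a 45 degree line, down and toward press -x, starting 20 mm or more out each way, and comes off the opposite way: up and toward press +x, then straight up
- former_small (a point): lowest point of the small dark steel former (half-round, 10 mm radius, 24 mm wide) under the lever at x = -25, 18 mm below the underside; rests on die_floor at the start
- former_large (a point): lowest point of the large brass former (half-round, 16 mm radius, 24 mm wide) under the lever at x = 25, 18 mm below the underside; must rest on die_floor at the end
- grip_small (a point): middle of the grooved grip zone at the small former's end (lever x = -58, z = 11 mm, zone 45 to 72 mm from the middle); grip across the lever's 20 mm width. This end sticks out of the press at the end
- grip_large (a point): middle of the like grip zone at the large former's end (lever x = 58, z = 11 mm). This end sticks out of the press at the start, with free space at both sides and below down to the bench
- strip_blanks: a few flat brass and copper strips and a bent one, 100 x 50 mm over all, up to 10 mm high, fixed to the bench beside the press; origin under the middle, strips along x
- brass_hammer: small hammer lying on the bench, wooden handle and brass head, 42 x 200 x 20 mm, long along y, head at -y; origin under the middle
- flat_pliers: pliers with red handles lying on the bench, 45 x 138 x 12 mm, long along y; origin under the middle
- file_1: hand file with brown handle lying on the bench, 16 x 195 x 16 mm, long along y; origin under the middle
- scrap_tin: shallow round tin of silver scrap, 82 mm diameter, 18 mm high; origin under the middle
- white_jar: cream-white jar, 67 mm diameter, 85 mm high; origin under the middle
- flux_bottle: squat bottle with black cap, 63 mm diameter, 94 mm high; origin under the middle
- setting_block: small steel engraver's block on a dark round base, 52 mm diameter, 56 mm high; origin under the middle
- stack_dish_02: white sorting dish with gold grains, 63 mm diameter, 22 mm high; origin under the middle
- bead_dish: clear shallow round dish of beads, 64 mm diameter, 12 mm high; origin under the middle
- ring_clamp: wooden ring clamp lying on the bench, 30 x 126 x 22 mm, long along y; origin under the middle
- stone_tray: dark round tray of small stones, 70 mm diameter, 8 mm high; origin under the middle

How it is judged (in metres and radians):
On the way:
1. the lever is unhooked and lifted clear of the press: its small-former hook is more than 60 mm from the pin (distance between hook_small and pivot_pin above 0.06 m and contact force between lever and press below 0.05 N), for 0.2 s.
At the end, for the whole second after the job is handed in: The lever is released, at rest and reversed: the hook at its brass former's end is home on the pivot pin (within 4 mm), the brass former's lowest point is within 7 mm of the die's floor, and the lever is level within 0.1 rad and in line with the press within 0.08 rad (x of hook_large in the frame of press between -0.082 and -0.074 m and z of hook_large in the frame of press between 0.0427 and 0.0507 m and y of hook_large in the frame of press between -0.008 and 0.008 m and distance between former_large and die_floor below 0.007 m and angle between lever's own z axis and vertical below 0.1 rad and angle between the x axis of lever and the x axis of press, either way round below 0.08 rad and contact force between lever and the fingers below 0.05 N and linear speed of lever below 0.02 m/s); the robot touches nothing.
It fails at once if a bystander is shoved more than 25 mm or knocked over (distance of any of brass_hammer, white_jar, flux_bottle, setting_block, stack_dish_02, bead_dish, ring_clamp, stone_tray from where it was at the start of the episode above 0.025 m or angle between any of white_jar, flux_bottle, setting_block's own z axis and vertical above 0.5 rad).
It also fails if it takes over 58 s, if anything falls off the work surface, if the arm or the gripper's body presses on something with over 40 N, if the wrist force passes 120 N, or if a joint passes its speed limit or range.

## Working session

There is one attempt and no reset: what is moved stays moved. The work goes in short steps, Python scripts to look and compute and a tool call to move; the robot and the scene stay as the last step left them, time stands still between calls to the robot, and variables do not carry over. Pictures are saved under pics/ and viewed, and the job is handed in when it is done.

Besides the shell and the picture viewer there is one more tool, called by a JSON object that holds its "api" and its "payload", one argument or row to a line. drive_tool: Moves the arm, as the interface text tells. Its arguments: {"type":"object","properties":{"steps":{"type":"array","items":{"type":"number"}},"jaw":{"type":"number"}},"required":["steps"]}

```bash
ls; mkdir -p pics; python3 - <<'E'
from workcell import arm
import cv2,numpy as np
np.set_printoptions(precision=4,suppress=True)
print(arm.sense(),arm.grip_depth)
for n in ["scene","top"]:
    p,d=arm.grab_frame(n); np.savez(f"{n}0.npz",p=p,d=d)
    cv2.imwrite(f"pics/{n}0.png",cv2.cvtColor(p,cv2.COLOR_RGB2BGR)); print(arm.camera_info(n))
E
```

```text
pics
{'time': 0.0, 'joint_positions': array([-63.1985,   5.0127,  10.034 ,  95.0983,  -0.0008,  90.0005]), 'joint_velocities': array([-0.0097,  0.0706, -0.0494, -0.0378, -0.0345,  0.0454]), 'tau': array([ -0.0012, -52.0386,  46.4806,   0.0161,  -0.0002,  -0.    ]), 'tcp_pos': array([ 0.2479, -0.4907,  0.2306]), 'tool_rot': array([[ 0.8926,  0.4509, -0.0006],
       [ 0.4509, -0.8926,  0.0012],
       [-0.    , -0.0013, -1.    ]]), 'force': array([-0.525 ,  0.3517, -0.5611]), 'ft_torque': array([-0.012 ,  0.0079,  0.0153]), 'opening': 0.08562756341963693} 0.0187
{'intrinsics': array([[386.3308,   0.    , 274.3536],
       [  0.    , 386.3308, 211.2419],
       [  0.    ,   0.    ,   1.    ]]), 'pose': array([[-0.9985, -0.047 ,  0.0268,  0.5009],
       [-0.0515,  0.6727, -0.7381,  0.8718],
       [ 0.0166, -0.7384, -0.6741,  0.8671],
       [ 0.    ,  0.    ,  0.    ,  1.    ]])}
{'intrinsics': array([[509.4554,   0.    , 280.1083],
       [  0.    , 509.4554, 209.1804],
       [  0.    ,   0.    ,   1.    ]]), 'pose': array([[ 0.075 , -0.9416,  0.3284, -0.014 ],
       [-0.9972, -0.0701,  0.0268, -0.0696],
       [-0.0022, -0.3295, -0.9442,  1.6038],
       [ 0.    ,  0.    ,  0.    ,  1.    ]])}
```

View pics/scene0.png

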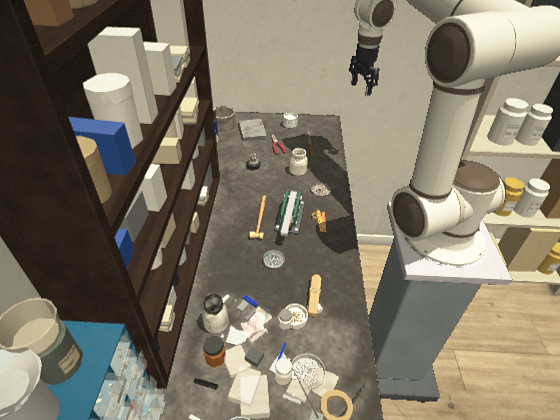

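View pics/top0.png

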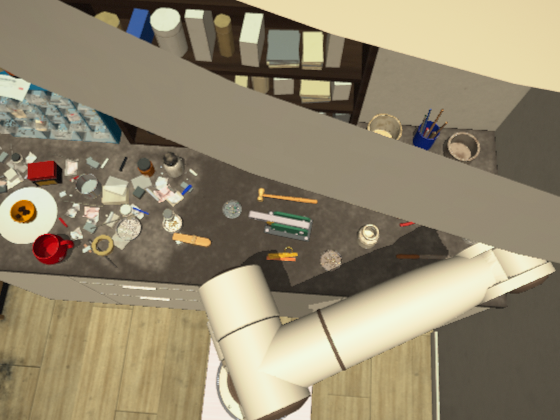

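```bash
cat > h.py <<'E'
import numpy as np,cv2
from workcell import arm
np.set_printoptions(precision=4,suppress=True)
def cloud(n,d,info=None):
    c=info or arm.camera_info(n);K=c["intrinsics"];T=c["pose"]
    v,u=np.mgrid[0:d.shape[0],0:d.shape[1]]
    P=np.stack([(u-K[0,2])/K[0,0]*d,(v-K[1,2])/K[1,1]*d,d,np.ones_like(d)],-1)
    return (P@T.T)[...,:3]
E
python3 - <<'E'
from h import *
for n in ["scene","top"]:
    z=np.load(f"{n}0.npz");P=cloud(n,z["d"])
    np.save(n+"P.npy",P)
    # bench crop
    r=(slice(110,280),slice(190,360)) if n=="scene" else (slice(170,285),slice(180,440))
    im=cv2.cvtColor(z["p"],cv2.COLOR_RGB2BGR)[r]
    k=4 if n=="scene" else 3
    im=cv2.resize(im,None,fx=k,fy=k,interpolation=cv2.INTER_CUBIC)
    cv2.imwrite(f"pics/{n}0c.png",im[:600,:800]); print(im.shape)
    Q=P[r].reshape(-1,3);m=(Q[:,2]>.045)&(Q[:,2]<.075)&(Q[:,0]>.3)&(Q[:,0]<.62)&(abs(Q[:,1]+.1)<.15)
    Q=Q[m];print(n,len(Q),Q.min(0),Q.max(0),Q.mean(0))
    v=np.linalg.svd(Q[:,:2]-Q[:,:2].mean(0))[2][0] if len(Q)<5000 else 0
    print(v)
E
```

```text
(680, 680, 3)
scene 437 [ 0.4498 -0.1225  0.0451] [0.5127 0.0498 0.0679] [ 0.485  -0.0385  0.0584]
[0.1384 0.9904]
(345, 780, 3)
top 679 [ 0.4483 -0.124   0.0451] [0.5166 0.0496 0.0739] [ 0.4847 -0.0488  0.0567]
[-0.142  -0.9899]
```

View pics/scene0c.png

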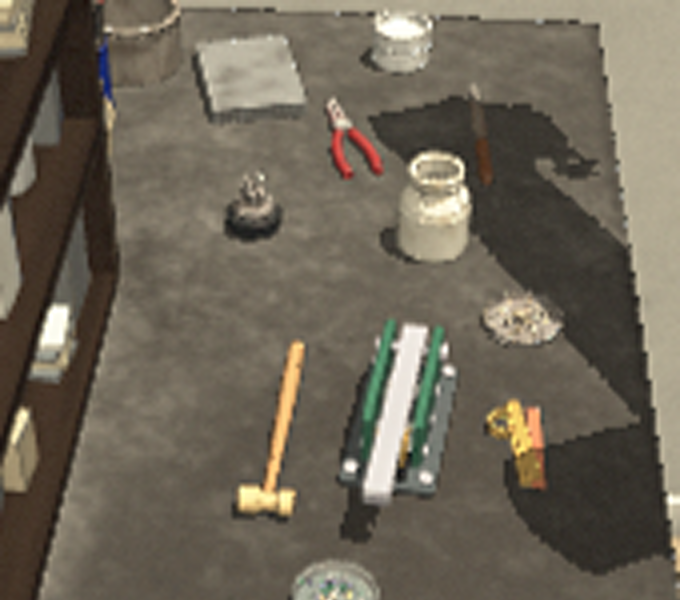

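View pics/top0c.png

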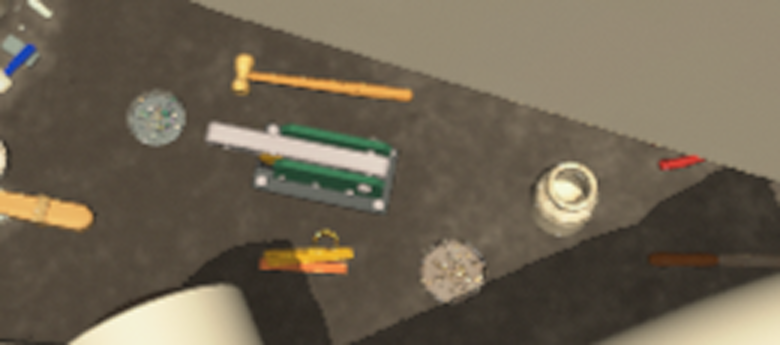

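```bash
python3 - <<'E'
from h import *
# ortho map 1mm/px *2 : x 0.25..0.75 (rows, up=+x), y -0.6..0.4 (cols, left=+y)
z=np.load("scene0.npz");P=np.load("sceneP.npy").reshape(-1,3);C=z["p"].reshape(-1,3)
c=arm.camera_info("scene");T=np.linalg.inv(c["pose"]);K=c["intrinsics"]
s=0.00125
X,Y=np.meshgrid(np.arange(.72,.24,-s),np.arange(.42,-.58,-s),indexing="ij")
W=np.stack([X,Y,0*X,1+0*X],-1)@T.T
u=W[...,0]/W[...,2]*K[0,0]+K[0,2];v=W[...,1]/W[...,2]*K[1,1]+K[1,2]
o=cv2.remap(cv2.cvtColor(z["p"],cv2.COLOR_RGB2BGR),u.astype(np.float32),v.astype(np.float32),cv2.INTER_CUBIC)
for i,x in enumerate(np.arange(.7,.24,-.1)):
    r=int((.72-x)/s);cv2.line(o,(0,r),(800,r),(90,90,255),1);cv2.putText(o,f"x{x:.1f}",(0,r-2),0,.35,(0,255,255))
for y in np.arange(.4,-.6,-.1):
    q=int((.42-y)/s);cv2.line(o,(q,0),(q,400),(90,90,255),1);cv2.putText(o,f"y{y:.1f}",(q,380),0,.35,(0,255,255))
cv2.imwrite("pics/ortho0.png",o);print(o.shape)
# height map (both)
H=np.zeros(o.shape[:2],np.float32)
for n in["scene","top"]:
    P=np.load(n+"P.npy").reshape(-1,3)
    r=((.72-P[:,0])/s).astype(int);q=((.42-P[:,1])/s).astype(int)
    m=(r>=0)&(r<H.shape[0])&(q>=0)&(q<H.shape[1])&(P[:,2]>-.02)&(P[:,2]<.2)
    np.maximum.at(H,(r[m],q[m]),P[m,2])
H=cv2.dilate(H,np.ones((3,3)))
cv2.imwrite("pics/h0.png",cv2.applyColorMap(np.clip(H*2550,0,255).astype(np.uint8),cv2.COLORMAP_JET))
# lever fit
for n in["scene","top"]:
    P=np.load(n+"P.npy").reshape(-1,3);C=np.load(n+"0.npz")["p"].reshape(-1,3).astype(int)
    m=(P[:,0]>.43)&(P[:,0]<.53)&(abs(P[:,1]+.035)<.13)&(P[:,2]>.045)&(P[:,2]<.072)&(C.max(1)-C.min(1)<40)&(C.min(1)>120)
    Q=P[m];print(n,m.sum(),np.median(Q[:,2]),cv2.minAreaRect((Q[:,:2]*1000).astype(np.float32)))
    g=(P[:,0]>.43)&(P[:,0]<.55)&(abs(P[:,1]+.035)<.13)&(P[:,2]>.045)&(P[:,2]<.08)&(C[:,1]>C[:,0]+15)
    Q=P[g];print(' cheeks',g.sum(),np.median(Q[:,2]),cv2.minAreaRect((Q[:,:2]*1000).astype(np.float32)))
E
```

```text
(384, 800, 3)
scene 310 0.05752372479548834 ((496.1651306152344, -23.888809204101562), (199.02053833007812, 56.91273498535156), 75.77582550048828)
 cheeks 169 0.06295169921612942 ((483.20098876953125, -55.66498947143555), (115.22706604003906, 49.615074157714844), 83.53081512451172)
top 385 0.056350631869031886 ((492.39556884765625, -25.03460693359375), (195.47930908203125, 47.110198974609375), 75.37122344970703)
 cheeks 273 0.059457719346711624 ((483.61663818359375, -62.21751022338867), (119.886474609375, 51.50429916381836), 82.47578430175781)
```

View pics/ortho0.png

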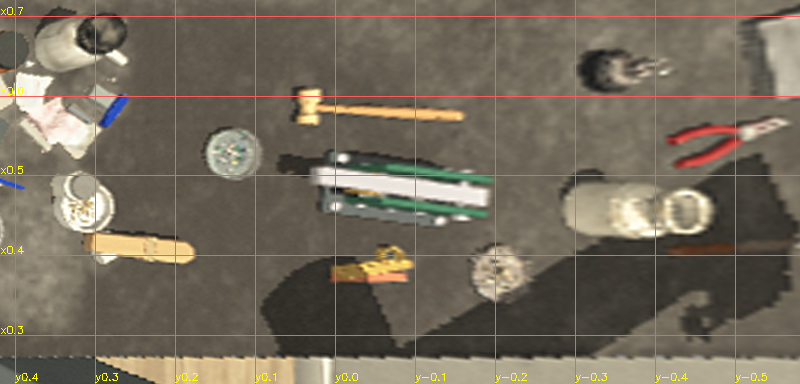

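View pics/h0.png

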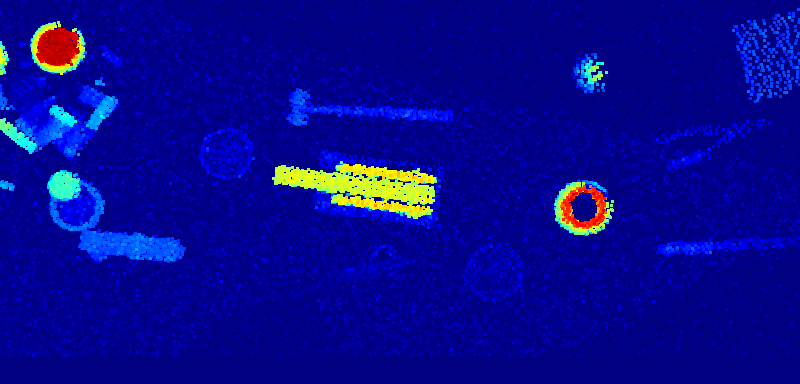

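```bash
cat >> h.py <<'E'
def rel(target, yaw_deg):
    """tool-axis shift (cm) and spin (deg) to target TCP with tool x yaw yaw_deg"""
    s=arm.sense();R=s["tool_rot"];d=R.T@(np.array(target)-s["tcp_pos"])*100
    cur=np.degrees(np.arctan2(R[1,0],R[0,0]));dy=(yaw_deg-cur+180)%360-180
    print("t",round(s["time"],2),"tcp",s["tcp_pos"],"yaw",round(cur,2),"j6",s["joint_positions"].round(1),"F",s["force"].round(1),"open",round(s["opening"],4))
    print("shift cm",d.round(2),"spin",round(-dy,2)) # tool z down
E
python3 - <<'E'
from h import *
c=arm.camera_info("wrist");s=arm.sense()
print(c); print(s["tool_rot"].T@(c["pose"][:3,3]-s["tcp_pos"]), s["tool_rot"].T@c["pose"][:3,:3])
rel([.45,-.02,.25],83)
E
```

```text
{'intrinsics': array([[366.6596,   0.    , 278.1074],
       [  0.    , 366.6596, 215.7548],
       [  0.    ,   0.    ,   1.    ]]), 'pose': array([[ 0.451 , -0.8539, -0.2596,  0.3137],
       [-0.8925, -0.4317, -0.1306, -0.4594],
       [-0.0005,  0.2907, -0.9568,  0.3714],
       [ 0.    ,  0.    ,  0.    ,  1.    ]])}
[ 0.0729  0.0015 -0.1408] [[ 0.0001 -0.9568 -0.2906]
 [ 1.     -0.0001  0.0006]
 [-0.0006 -0.2906  0.9568]]
t 0.1 tcp [ 0.2479 -0.4908  0.2307] yaw 26.8 j6 [-63.2   5.   10.   95.1  -0.   90. ] F [0.1 0.5 0.3] open 0.0856
shift cm [ 39.26 -32.91  -1.9 ] spin -56.2
```

{"api": "drive_tool", "payload": {
  "steps": [4.2,-3,0,-6,8.4,-6,0,-14,12.8,-9,0,-22,17,-12,0,-28,21.2,-15,0,-28],
  "jaw": 0.2
}}

```text
time: 0.72
tcp_pos: [0.3699, -0.2597, 0.2306]
tool_rot: [[0.575, 0.818, -0.001], [0.818, -0.575, 0.001], [0.001, -0.001, -1.0]]
force: [-0.1, -0.2, -0.5]
opening: 0.0511
```

```bash
python3 -c "
from h import *
rel([.49,-.03,.23],83)"
```

```text
t 0.72 tcp [ 0.3699 -0.2597  0.2306] yaw 54.87 j6 [-35.1  -8.3  -3.   95.4   0.   90. ] F [-0.1 -0.2 -0.5] open 0.0511
shift cm [25.7  -3.39  0.08] spin -28.13
```

{"api": "drive_tool", "payload": {
  "steps": [5.2,-0.7,0,-6,10.4,-1.4,0,-12,15.5,-2,0,-18,20.6,-2.7,0,-24,25.7,-3.4,0,-28]
}}

```text
time: 1.35
tcp_pos: [0.4904, -0.0282, 0.2306]
tool_rot: [[0.121, 0.993, -0.001], [0.993, -0.121, 0.001], [0.001, -0.001, -1.0]]
force: [1.1, -0.2, 0.8]
opening: 0.0508
```

{"api": "drive_tool", "payload": {
  "steps": [0,0,0,0,0,0,0,0]
}}

```text
time: 1.6
tcp_pos: [0.4902, -0.0282, 0.2302]
tool_rot: [[0.121, 0.993, -0.002], [0.993, -0.121, 0.001], [0.001, -0.002, -1.0]]
force: [0.4, 0.4, -0.3]
opening: 0.0511
```

```bash
python3 -c "
from h import *
rel([.49,-.03,.23],83)
c=arm.camera_info('wrist');p,d=arm.grab_frame('wrist')
np.savez('w1.npz',p=p,d=d,K=c['intrinsics'],T=c['pose'])
cv2.imwrite('pics/w1.png',cv2.cvtColor(p,cv2.COLOR_RGB2BGR))"
```

```text
t 1.6 tcp [ 0.4902 -0.0282  0.2302] yaw 83.07 j6 [-3.3 -3.   1.9 95.   0.  93.6] F [ 0.4  0.4 -0.3] open 0.0511
shift cm [-0.18  0.    0.02] spin 0.07
```

View pics/w1.png

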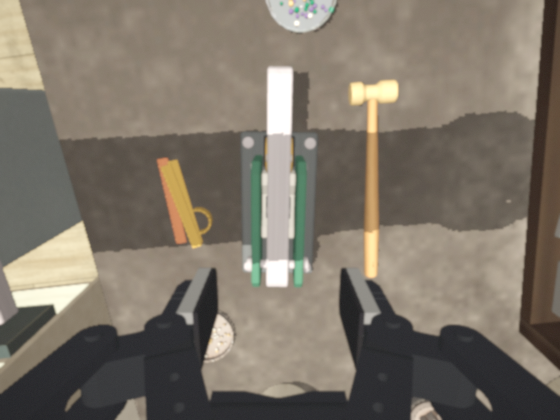

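```bash
python3 - <<'E'
from h import *
z=np.load('w1.npz');p=z['p'].astype(int);K=z['K'];T=z['T']
def bp(u,v,h):
    r=T[:3,:3]@np.array([(u-K[0,2])/K[0,0],(v-K[1,2])/K[1,1],1]);t=(h-T[2,3])/r[2];return T[:3,3]+t*r
for v in (80,100,150,180,200,230,250,275): print(v,[tuple(p[v,u]) for u in range(262,302,2)][:0], "bright cols",end=" ");g=p[v].min(1);sat=p[v].max(1)-p[v].min(1);m=[u for u in range(245,315) if g[u]>110 and sat[u]<40];print(m[0],m[-1],len(m))
for u in (275,280,285):
    g=p[:,u].min(1);print(u,g[58:74],g[270:295])
L=cloud('w',z['d'],dict(intrinsics=K,pose=T))
print('z lever', [np.median(L[v-3:v+4,276:286,2]).round(4) for v in (80,100,150,200,250,275)], 'cheek z',np.median(L[200:230,298:302,2]),np.median(L[200:230,254:258,2]),'bench',np.median(L[100:110,180:230,2]))
im=cv2.resize(z['p'][55:300,225:345],None,fx=4,fy=4,interpolation=cv2.INTER_NEAREST)[...,::-1]
im=np.hstack([im[:490],im[490:980]]);cv2.imwrite('pics/w1c.png',im[:600,:960][:, :800] if 0 else cv2.resize(im,(800,408)))
E
```

```text
80 [] bright cols 245 314 54
100 [] bright cols 245 314 53
150 [] bright cols 245 313 43
180 [] bright cols 261 295 35
200 [] bright cols 261 294 34
230 [] bright cols 261 294 34
250 [] bright cols 245 289 32
275 [] bright cols 245 314 51
275 [117 116 116 117 118 121 124 138 166 196 220 236 243 246 248 252] [255 255 255 255 255 255 255 255 255 255 255 255 255 250 243 230 198 152
 128 124 124 125 128 128 128]
280 [118 119 119 120 122 121 125 138 166 194 217 234 243 244 245 248] [255 255 255 255 255 255 255 255 255 255 255 255 254 250 243 232 203 160
 131 123 123 123 125 124 126]
285 [121 121 120 120 119 118 119 134 164 194 217 235 243 246 247 251] [255 255 255 255 255 255 255 255 255 255 255 255 253 248 242 230 200 159
 131 124 123 123 124 124 124]
z lever [np.float64(0.0562), np.float64(0.0559), np.float64(0.0562), np.float64(0.0564), np.float64(0.0563), np.float64(0.0562)] cheek z 0.06230883204183296 0.06228518538317579 bench -0.0017685184461637138
```

View pics/w1c.png

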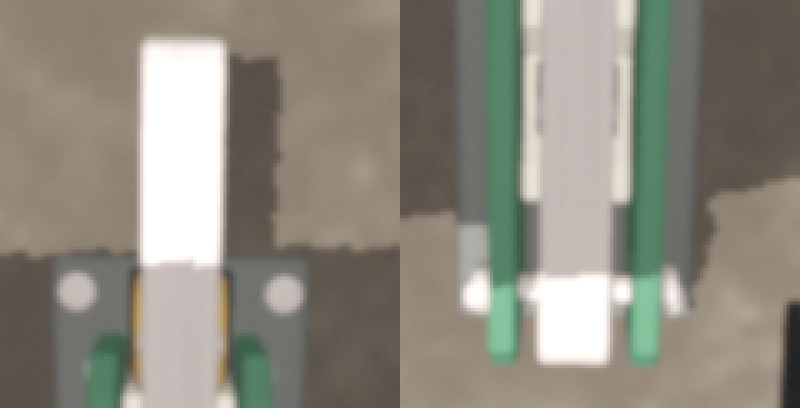

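```bash
python3 - <<'E'
from h import *
z=np.load('w1.npz');p=z['p'];K=z['K'];T=z['T'];g=p.min(2).astype(float);G=p.astype(int)
def bp(u,v,h=.0562):
    r=T[:3,:3]@np.array([(u-K[0,2])/K[0,0],(v-K[1,2])/K[1,1],1]);t=(h-T[2,3])/r[2];return T[:3,3]+t*r
def cross(row,a,b):
    d=np.abs(np.diff(row[a:b]));w=d*(d>d.max()*.3);return a+.5+(w*np.arange(len(d))).sum()/w.sum()
pts=[]
for v in list(range(75,120,5))+list(range(272,284,3)):
    l=cross(g[v],262,274) ;r=cross(g[v],284,298);c=bp((l+r)/2,v);w=np.linalg.norm(bp(l,v)-bp(r,v));pts.append(c);print(v,round(l,2),round(r,2),c[:2],round(w*1000,1))
pts=np.array(pts)
a=bp(280,66.6);b=bp(277.3,286.4);print(a,b,np.linalg.norm(a-b),(a+b)/2,np.degrees(np.arctan2(*(a-b)[[1,0]])))
k=np.polyfit(pts[:,1],pts[:,0],1);print('fit yaw',90-np.degrees(np.arctan(k[0])),'x at y mid',np.polyval(k,(a+b)[1]/2))
# cheeks centre
for v in (170,190,210,230,250,270):
    gr=np.where((G[v,:,1]>G[v,:,0]+25))[0];gr=gr[(gr>240)&(gr<320)];print(v,gr.min(),gr.max(),bp((gr.min()+gr.max()+0)/2,v,.0622)[:2])
E
```

```text
75 266.9 292.33 [0.5023 0.0658] 20.4
80 266.92 292.3 [0.5019 0.062 ] 20.5
85 266.9 292.17 [0.5013 0.0583] 20.5
90 266.92 292.15 [0.5009 0.0545] 20.5
95 266.52 291.97 [0.5002 0.0507] 20.8
100 266.52 291.94 [0.4997 0.0468] 20.8
105 266.49 291.89 [0.4992 0.0429] 20.9
110 266.49 291.8 [0.4987 0.039 ] 20.9
115 266.48 291.57 [0.4981 0.0351] 20.8
272 265.76 289.12 [ 0.4796 -0.1062] 22.0
275 265.49 288.34 [ 0.4787 -0.1092] 21.6
278 265.49 287.55 [ 0.4779 -0.1123] 20.9
281 265.48 287.21 [ 0.4774 -0.1154] 20.6
[0.5034 0.072  0.0562] [ 0.4776 -0.1211  0.0562] 0.19481344037034454 [ 0.4905 -0.0246  0.0562] 82.39994767715068
fit yaw 82.27699939926116 x at y mid 0.49007083937432644
170 251 305 [ 0.4919 -0.0093]
190 251 305 [ 0.4898 -0.0266]
210 251 304 [ 0.4872 -0.0443]
230 251 304 [ 0.4849 -0.0627]
250 252 303 [ 0.4826 -0.0817]
270 252 302 [ 0.4798 -0.1013]
```

```bash
python3 -c "
from h import *
rel([.498,.033,.09],82.4)"
```

```text
t 1.65 tcp [ 0.4901 -0.0287  0.2304] yaw 83.0 j6 [-3.4 -3.   1.8 95.   0.1 93.6] F [ 0.1  0.1 -0.1] open 0.0511
shift cm [ 6.21  0.06 14.05] spin 0.6
```

{"api": "drive_tool", "payload": {
  "steps": [3.1,0.03,2,0.6,6.2,0.06,5,0.6,6.2,0.06,10,0.6,6.2,0.06,14,0.6,6.2,0.06,14,0.6]
}}

```text
time: 2.28
tcp_pos: [0.4959, 0.0317, 0.088]
tool_rot: [[0.134, 0.991, -0.006], [0.991, -0.134, 0.001], [-0.0, -0.006, -1.0]]
force: [0.7, -0.4, 0.2]
opening: 0.0512
```

```bash
python3 -c "
from h import *
rel([.498,.033,.028],82.4)
c=arm.camera_info('wrist');p,d=arm.grab_frame('wrist')
np.savez('w2.npz',p=p,d=d,K=c['intrinsics'],T=c['pose'])
cv2.imwrite('pics/w2.png',cv2.cvtColor(p,cv2.COLOR_RGB2BGR))"
```

```text
t 2.27 tcp [0.4959 0.0317 0.088 ] yaw 82.29 j6 [  3.6  -2.3 -13.1  79.5   0.1 101.3] F [ 0.7 -0.4  0.2] open 0.0512
shift cm [0.16 0.22 6.  ] spin -0.11
```

View pics/w2.png

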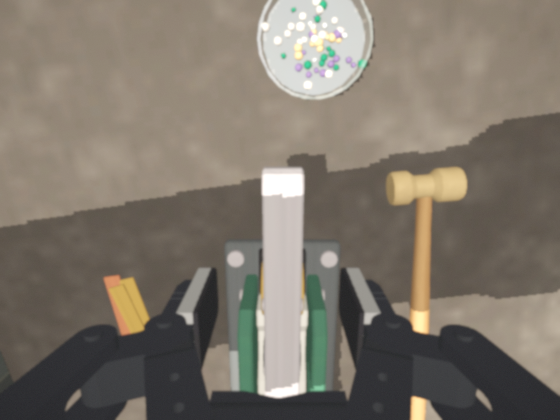

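{"api": "drive_tool", "payload": {
  "steps": [0.15,0.2,2,0,0.15,0.2,4,0,0.15,0.2,6,0,0.15,0.2,6,0,0.15,0.2,6,0]
}}

```text
time: 2.95
tcp_pos: [0.5004, 0.0329, 0.0327]
tool_rot: [[0.135, 0.991, -0.0], [0.991, -0.135, 0.001], [0.001, -0.0, -1.0]]
force: [1.0, -0.9, 0.8]
opening: 0.0515
```

{"api": "drive_tool", "payload": {
  "steps": [0,0,0,0,0,0,0,0,0,0,0,0,0,0,0,0,0,0,0,0],
  "jaw": -1
}}

```text
time: 3.58
tcp_pos: [0.5011, 0.0329, 0.0339]
tool_rot: [[0.135, 0.991, 0.001], [0.991, -0.135, 0.001], [0.001, 0.001, -1.0]]
force: [-1.1, -0.5, 6.1]
opening: 0.0188
```

```bash
python3 -c "
from h import *
rel([.498,.033,.028],82.4)
c=arm.camera_info('wrist');p,d=arm.grab_frame('wrist')
np.savez('w3.npz',p=p,d=d,K=c['intrinsics'],T=c['pose'])
cv2.imwrite('pics/w3.png',cv2.cvtColor(p,cv2.COLOR_RGB2BGR))"
```

```text
t 3.58 tcp [0.5011 0.0329 0.0339] yaw 82.26 j6 [  3.7  -0.7 -17.7  72.9   0.  101.5] F [-1.1 -0.5  6.1] open 0.0188
shift cm [-0.03 -0.31  0.59] spin -0.14
```

View pics/w3.png

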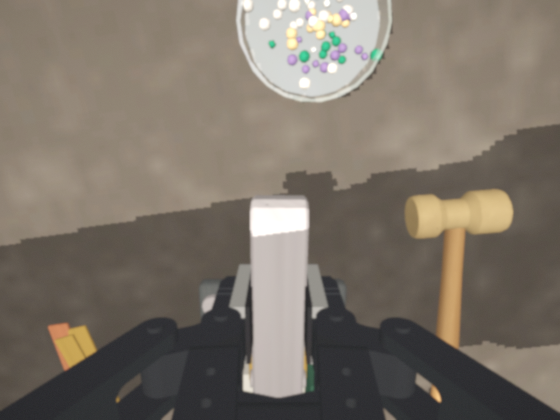

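{"api": "drive_tool", "payload": {
  "steps": [0.4,0,-0.4,0,0.8,0,-0.8,0,1.2,0,-1.2,0,1.6,0,-1.6,0,2.0,0,-2.0,0]
}}

```text
time: 4.25
tcp_pos: [0.5037, 0.053, 0.0541]
tool_rot: [[0.135, 0.991, 0.001], [0.991, -0.135, 0.001], [0.001, 0.001, -1.0]]
force: [0.6, 0.6, -1.4]
opening: 0.0188
```

```bash
python3 -c "
from h import *
rel([.498,.033,.028],82.4)
c=arm.camera_info('wrist');p,d=arm.grab_frame('scene')
cv2.imwrite('pics/s4.png',cv2.resize(cv2.cvtColor(p,cv2.COLOR_RGB2BGR)[150:280,210:370],None,fx=4,fy=4,interpolation=2))"
```

```text
t 4.25 tcp [0.5037 0.053  0.0541] yaw 82.27 j6 [  6.   -0.7 -15.4  75.2   0.  103.7] F [ 0.6  0.6 -1.4] open 0.0188
shift cm [-2.06 -0.3   2.61] spin -0.13
```

View pics/s4.png

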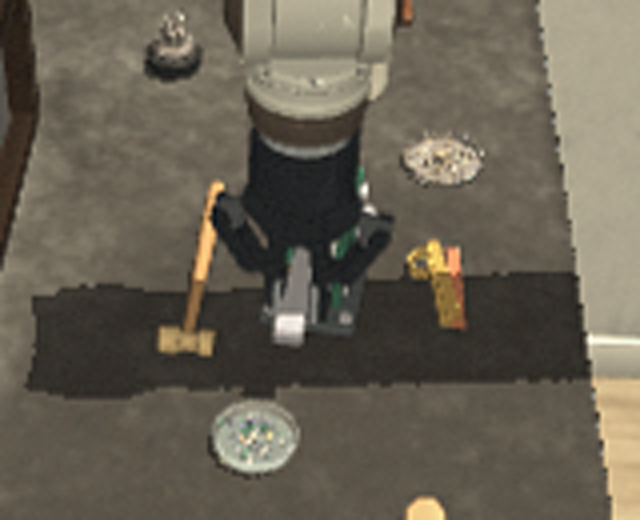

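{"api": "drive_tool", "payload": {
  "steps": [0.6,0,-0.6,0,0.8,0,-1.6,0,0.8,0,-4,0,0.8,0,-8,0,0.8,0,-11,0]
}}

```text
time: 4.92
tcp_pos: [0.5051, 0.0612, 0.167]
tool_rot: [[0.134, 0.991, 0.004], [0.991, -0.134, 0.001], [0.002, 0.003, -1.0]]
force: [-0.0, -0.2, -3.0]
opening: 0.019
```

{"api": "drive_tool", "payload": {
  "steps": [0,0,0,0,0,0,0,0]
}}

```text
time: 5.18
tcp_pos: [0.505, 0.0613, 0.1664]
tool_rot: [[0.134, 0.991, 0.003], [0.991, -0.134, 0.001], [0.002, 0.003, -1.0]]
force: [-0.6, 0.1, -2.1]
opening: 0.0187
```

```bash
python3 -c "
from h import *
rel([.34,.16,.15],82.4)
for n in ['scene','wrist']:
    c=arm.camera_info(n);p,d=arm.grab_frame(n);np.savez('x5'+n+'.npz',p=p,d=d,K=c['intrinsics'],T=c['pose'])
    cv2.imwrite('pics/x5%s.png'%n,cv2.resize(cv2.cvtColor(p,cv2.COLOR_RGB2BGR)[150:280,210:370],None,fx=4,fy=4,interpolation=2) if n=='scene' else p[...,::-1])"
```

```text
t 5.17 tcp [0.505  0.0613 0.1664] yaw 82.28 j6 [  6.9  -1.7  -4.   87.6   0.  104.6] F [-0.6  0.1 -2.1] open 0.0187
shift cm [  7.57 -17.68   1.6 ] spin -0.12
```

View pics/x5scene.png

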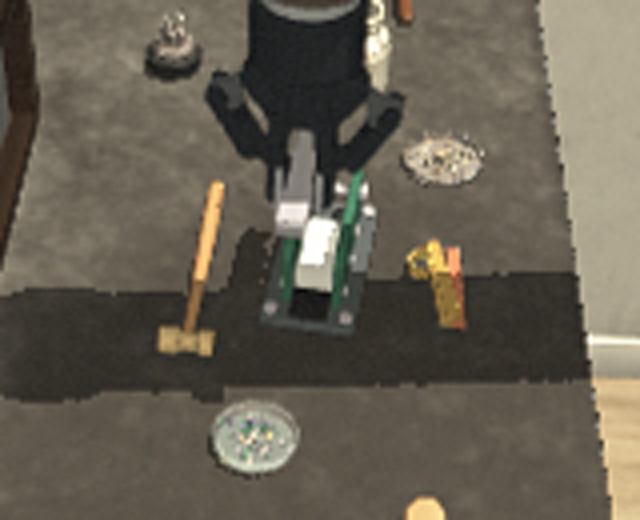

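View pics/x5wrist.png

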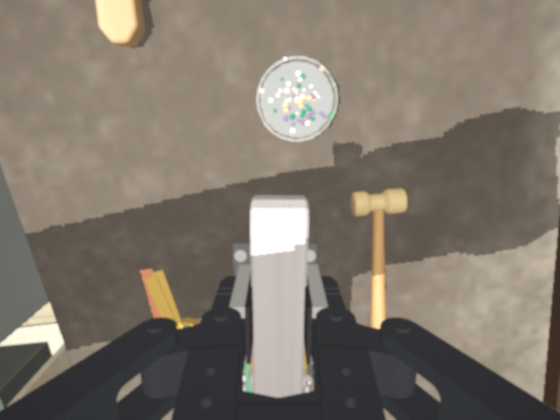

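```bash
python3 -c "
from h import *
rel([.335,.143,.10],90)"
```

```text
t 5.28 tcp [0.5046 0.0612 0.1657] yaw 82.28 j6 [  6.9  -1.7  -4.   87.6   0.  104.6] F [-0.2  0.  -2.5] open 0.0192
shift cm [  5.82 -17.91   6.55] spin -7.72
```

{"api": "drive_tool", "payload": {
  "steps": [1.2,-3.6,0,-1.5,2.4,-7.2,0,-3,3.6,-10.8,0,-5,4.7,-14.4,2,-6.5,5.8,-17.9,5,-7.7]
}}

```text
time: 5.9
tcp_pos: [0.334, 0.1431, 0.1144]
tool_rot: [[-0.0, 1.0, 0.002], [1.0, 0.0, 0.001], [0.001, 0.002, -1.0]]
force: [0.8, 0.4, -1.2]
opening: 0.0187
```

{"api": "drive_tool", "payload": {
  "steps": [0,0,0,0,0,0,0,0]
}}

```text
time: 6.15
tcp_pos: [0.3342, 0.1431, 0.1144]
tool_rot: [[-0.001, 1.0, 0.002], [1.0, 0.001, 0.001], [0.001, 0.002, -1.0]]
force: [0.3, -0.4, -0.9]
opening: 0.0184
```

```bash
python3 -c "
from h import *
rel([.335,.143,.018],90)
for n in ['wrist','scene']:
    c=arm.camera_info(n);p,d=arm.grab_frame(n);np.savez('x6'+n+'.npz',p=p,d=d,K=c['intrinsics'],T=c['pose'])
    cv2.imwrite('pics/x6%s.png'%n,cv2.resize(cv2.cvtColor(p,cv2.COLOR_RGB2BGR)[180:330,220:400],None,fx=4,fy=4,interpolation=2) if n=='scene' else p[...,::-1])"
```

```text
t 6.15 tcp [0.3342 0.1431 0.1144] yaw 90.03 j6 [ 23.2 -22.  -26.6  85.2   0.  113.1] F [ 0.3 -0.4 -0.9] open 0.0184
shift cm [-0.02  0.06  9.64] spin 0.03
```

View pics/x6scene.png

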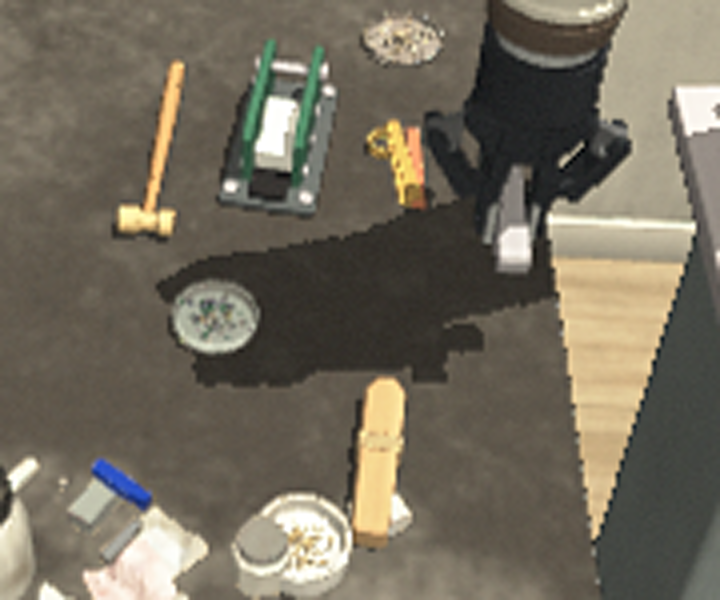

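View pics/x6wrist.png

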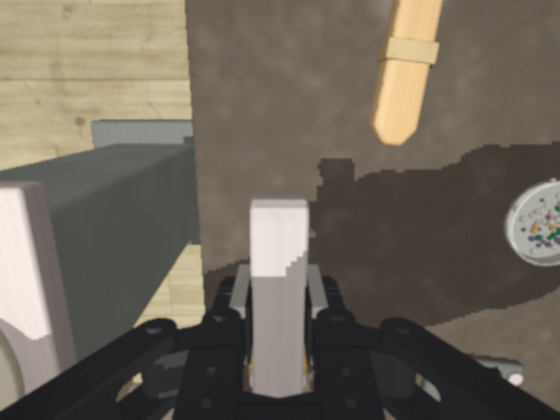

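{"api": "drive_tool", "payload": {
  "steps": [1,1.2,3,0,1,1.2,6,0,1,1.2,8.5,0,1,1.2,9.2,0,1,1.2,9.2,0]
}}

```text
time: 6.88
tcp_pos: [0.3477, 0.153, 0.0235]
tool_rot: [[0.001, 1.0, 0.003], [1.0, -0.001, 0.001], [0.001, 0.003, -1.0]]
force: [-0.6, -0.2, -1.1]
opening: 0.0191
```

{"api": "drive_tool", "payload": {
  "steps": [0,0,0.1,0,0,0,0.2,0,0,0,0.3,0]
}}

```text
time: 7.25
tcp_pos: [0.3479, 0.1531, 0.0209]
tool_rot: [[0.001, 1.0, 0.004], [1.0, -0.001, 0.002], [0.002, 0.004, -1.0]]
force: [0.1, -0.9, -1.6]
opening: 0.0187
```

{"api": "drive_tool", "payload": {
  "steps": [0,0,0.15,0,0,0,0.3,0,0,0,0.4,0]
}}

```text
time: 7.62
tcp_pos: [0.3479, 0.1531, 0.0168]
tool_rot: [[0.001, 1.0, 0.004], [1.0, -0.001, 0.002], [0.002, 0.004, -1.0]]
force: [-0.1, -0.1, -1.5]
opening: 0.0191
```

{"api": "drive_tool", "payload": {
  "steps": [0,0,0.1,0,0,0,0.1,0]
}}

```text
time: 7.88
tcp_pos: [0.3479, 0.1532, 0.016]
tool_rot: [[0.001, 1.0, 0.004], [1.0, -0.001, 0.002], [0.002, 0.004, -1.0]]
force: [-2.0, 0.8, 2.9]
opening: 0.0189
```

{"api": "drive_tool", "payload": {
  "steps": [0,0,0,0,0,0,0,0,0,0,0,0,0,0,0,0],
  "jaw": 0.2
}}

```text
time: 8.38
tcp_pos: [0.348, 0.1532, 0.016]
tool_rot: [[0.001, 1.0, 0.004], [1.0, -0.001, 0.002], [0.002, 0.004, -1.0]]
force: [0.5, -0.4, -0.4]
opening: 0.0514
```

{"api": "drive_tool", "payload": {
  "steps": [0,0,-2,0,0,0,-6,0,0,0,-12,0,-4,0,-17,0,-8,0,-20,0]
}}

```text
time: 9.0
tcp_pos: [0.3474, 0.0723, 0.2183]
tool_rot: [[-0.001, 1.0, 0.006], [1.0, 0.001, 0.002], [0.002, 0.006, -1.0]]
force: [1.2, 0.4, -0.3]
opening: 0.0511
```

{"api": "drive_tool", "payload": {
  "steps": [0,0,0,0,0,0,0,0]
}}

```text
time: 9.25
tcp_pos: [0.3474, 0.0724, 0.2178]
tool_rot: [[0.0, 1.0, 0.006], [1.0, -0.0, 0.002], [0.002, 0.006, -1.0]]
force: [-0.4, -0.3, -0.6]
opening: 0.051
```

```bash
python3 -c "
from h import *
rel([.3475,.037,.10],90)
for n in ['wrist']:
    c=arm.camera_info(n);p,d=arm.grab_frame(n);np.savez('w7.npz',p=p,d=d,K=c['intrinsics'],T=c['pose'])
    cv2.imwrite('pics/w7.png',p[...,::-1])"
```

```text
t 9.25 tcp [0.3474 0.0724 0.2178] yaw 89.99 j6 [ 11.7 -22.2 -15.3  96.5   0.1 101.7] F [-0.4 -0.3 -0.6] open 0.051
shift cm [-3.57 -0.06 11.77] spin -0.01
```

View pics/w7.png

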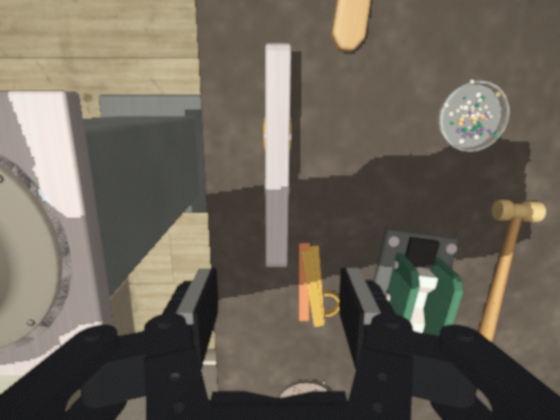

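```bash
cat > meas.py <<'E'
from h import *
import sys
f=sys.argv[1];h=float(sys.argv[2])
z=np.load(f);p=z['p'];K=z['K'];T=z['T'];g=cv2.GaussianBlur(p,(3,3),0).min(2).astype(float)
def bp(u,v,h=h):
    r=T[:3,:3]@np.array([(u-K[0,2])/K[0,0],(v-K[1,2])/K[1,1],1]);t=(h-T[2,3])/r[2];return T[:3,3]+t*r
def cross(row,a,b):
    d=np.abs(np.diff(row[a:b]));w=d*(d>d.max()*.3);return a+.5+(w*np.arange(len(d))).sum()/w.sum()
E
python3 - w7.npz .0382 <<'E'
exec(open('meas.py').read())
pts=[]
for v in list(range(55,110,8))+list(range(165,260,10)):
    l=cross(g[v],257,272);r=cross(g[v],282,298);c=bp((l+r)/2,v);pts.append(c);print(v,round(l,1),round(r,1),c[:2],round(np.linalg.norm(bp(l,v)-bp(r,v))*1000,1))
t=np.mean([cross(g[:,u],36,54) for u in (272,277,282)]);b=np.mean([cross(g[:,u],255,278) for u in (272,277,282)])
pts=np.array(pts);k=np.polyfit(pts[:,1],pts[:,0],1);A=bp(278,t);B=bp(278,b)
print(t,b,A,B,A[1]-B[1],'mid y',(A+B)[1]/2,'x mid',np.polyval(k,(A+B)[1]/2),'yaw',90-np.degrees(np.arctan(k[0])))
L=cloud('w',z['d'],dict(intrinsics=K,pose=T));print([np.median(L[v-3:v+4,274:284,2]).round(4) for v in (60,100,150,200,250)],np.median(L[100:200,330:350,2]))
E
```

```text
55 265.0 290.4 [0.3477 0.183 ] 20.5
63 265.0 290.1 [0.3476 0.177 ] 20.4
71 265.0 290.0 [0.3476 0.171 ] 20.4
79 265.0 289.7 [0.3474 0.1649] 20.3
87 265.0 289.6 [0.3474 0.1587] 20.3
95 265.0 289.5 [0.3473 0.1524] 20.4
103 265.0 289.5 [0.3473 0.146 ] 20.5
165 265.0 288.2 [0.3467 0.0941] 20.4
175 265.2 288.2 [0.3468 0.0852] 20.3
185 264.5 288.1 [0.3464 0.0762] 21.0
195 265.2 288.0 [0.3467 0.0671] 20.5
205 265.3 287.5 [0.3465 0.0578] 20.1
215 265.1 287.5 [0.3464 0.0484] 20.4
225 265.4 287.2 [0.3464 0.0388] 20.0
235 265.4 287.1 [0.3463 0.029 ] 20.1
245 265.5 287.0 [0.3463 0.0191] 20.1
255 265.5 286.7 [0.3461 0.009 ] 20.0
43.364194349117646 266.15480290853424 [0.348  0.1916 0.0382] [ 0.3479 -0.0025  0.0382] 0.1941013883370294 mid y 0.09456743628348585 x mid 0.34684498387968576 yaw 89.49477289322924
[np.float64(0.0381), np.float64(0.0382), np.float64(0.0381), np.float64(0.0381), np.float64(0.0383)] -0.00191100724942464
```

```bash
python3 -c "
from h import *
rel([.3465,.0366,.07],89.5)"
```

```text
t 9.3 tcp [0.3471 0.0727 0.2173] yaw 90.04 j6 [ 11.8 -22.2 -15.3  96.5   0.1 101.7] F [-1.3  0.8 -1.3] open 0.051
shift cm [-3.64 -0.14 14.72] spin 0.54
```

{"api": "drive_tool", "payload": {
  "steps": [-1.8,-0.1,3,0.5,-3.6,-0.1,7,0.5,-3.6,-0.1,11,0.5,-3.6,-0.1,14.7,0.5,-3.6,-0.1,14.7,0.5],
  "jaw": -0.1
}}

```text
time: 9.93
tcp_pos: [0.3446, 0.0375, 0.0672]
tool_rot: [[0.006, 1.0, -0.001], [1.0, -0.006, 0.002], [0.002, -0.001, -1.0]]
force: [-0.2, 0.6, 0.6]
opening: 0.0387
```

{"api": "drive_tool", "payload": {
  "steps": [0,0,0,0]
}}

```text
time: 10.05
tcp_pos: [0.3448, 0.0381, 0.0681]
tool_rot: [[0.005, 1.0, -0.001], [1.0, -0.005, 0.002], [0.002, -0.001, -1.0]]
force: [0.4, -0.4, -0.0]
opening: 0.0387
```

```bash
python3 -c "
from h import *
rel([.3465,.0366,.013],89.5)
for n in ['wrist']:
    c=arm.camera_info(n);p,d=arm.grab_frame(n);np.savez('w8.npz',p=p,d=d,K=c['intrinsics'],T=c['pose'])
    cv2.imwrite('pics/w8.png',p[...,::-1])"
```

```text
t 10.05 tcp [0.3448 0.0381 0.0681] yaw 89.69 j6 [  6.2 -24.  -33.1  80.9   0.1  96.5] F [ 0.4 -0.4 -0. ] open 0.0387
shift cm [-0.16  0.17  5.51] spin 0.19
```

View pics/w8.png

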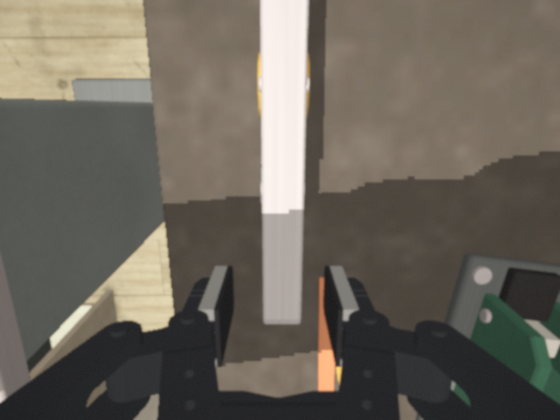

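{"api": "drive_tool", "payload": {
  "steps": [-0.15,0.2,1.5,0.2,-0.15,0.2,3,0.2,-0.15,0.2,4.5,0.2,-0.15,0.2,5.4,0.2,-0.15,0.2,5.4,0.2]
}}

```text
time: 10.72
tcp_pos: [0.3462, 0.0365, 0.0132]
tool_rot: [[0.009, 1.0, -0.002], [1.0, -0.009, 0.002], [0.002, -0.002, -1.0]]
force: [-0.8, 0.6, 0.5]
opening: 0.0385
```

```bash
python3 -c "
from h import *
rel([.3465,.0366,.013],89.5)
for n in ['wrist']:
    c=arm.camera_info(n);p,d=arm.grab_frame(n);np.savez('w9.npz',p=p,d=d,K=c['intrinsics'],T=c['pose'])
    cv2.imwrite('pics/w9.png',p[...,::-1])"
```

```text
t 10.72 tcp [0.3462 0.0365 0.0132] yaw 89.49 j6 [  5.9 -22.4 -38.1  74.4   0.1  96.5] F [-0.8  0.6  0.5] open 0.0385
shift cm [0.01 0.03 0.02] spin -0.01
```

View pics/w9.png

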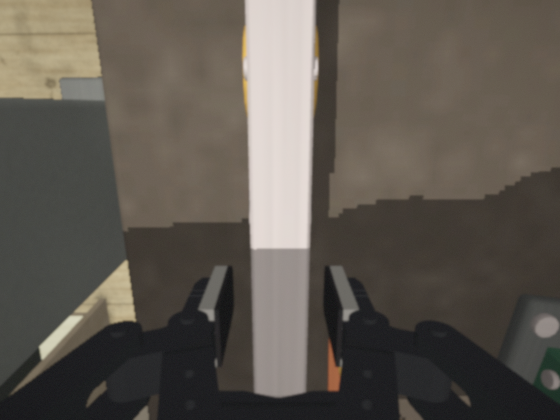

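Lever is centred between the pads; close.

{"api": "drive_tool", "payload": {
  "steps": [0,0,0,0,0,0,0,0,0,0,0,0,0,0,0,0],
  "jaw": -1
}}

```text
time: 11.28
tcp_pos: [0.3469, 0.0366, 0.0143]
tool_rot: [[0.009, 1.0, -0.0], [1.0, -0.009, 0.002], [0.002, -0.0, -1.0]]
force: [-0.4, -0.3, 6.2]
opening: 0.0191
```

```bash
python3 -c "
from h import *
rel([.3465,.0366,.013],89.5)"
```

```text
t 11.28 tcp [0.3469 0.0366 0.0143] yaw 89.48 j6 [  5.9 -22.5 -38.   74.4   0.1  96.5] F [-0.4 -0.3  6.2] open 0.0191
shift cm [ 0.   -0.04  0.13] spin -0.02
```

{"api": "drive_tool", "payload": {
  "steps": [0,0,-1,0,0,0,-4,0,0,0,-8,0,0,0,-12,0,0,0,-15,0]
}}

```text
time: 11.9
tcp_pos: [0.347, 0.0364, 0.1663]
tool_rot: [[0.009, 1.0, 0.001], [1.0, -0.009, 0.002], [0.002, 0.001, -1.0]]
force: [0.5, -0.3, -2.6]
opening: 0.0189
```

```bash
python3 -c "
from h import *
rel([.5,.11,.165],89.5)
for n in ['wrist','scene']:
    c=arm.camera_info(n);p,d=arm.grab_frame(n);np.savez('x10'+n+'.npz',p=p,d=d,K=c['intrinsics'],T=c['pose'])
    cv2.imwrite('pics/x10%s.png'%n,cv2.resize(cv2.cvtColor(p,cv2.COLOR_RGB2BGR)[180:330,220:400],None,fx=4,fy=4,interpolation=2) if n=='scene' else p[...,::-1])"
```

```text
t 11.9 tcp [0.347  0.0364 0.1663] yaw 89.49 j6 [  5.9 -23.7 -22.1  91.6   0.1  96.4] F [ 0.5 -0.3 -2.6] open 0.0189
shift cm [ 7.5  15.23  0.16] spin -0.01
```

View pics/x10scene.png

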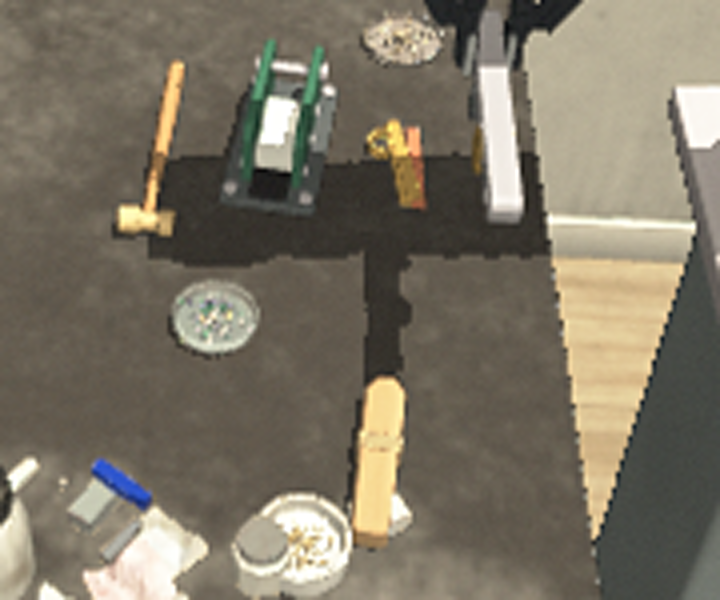

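View pics/x10wrist.png

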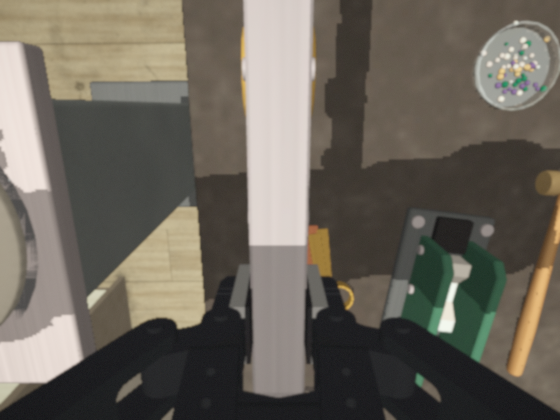

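```bash
python3 - <<'E'
from h import *
z=np.load('x10wrist.npz');L=cloud('w',z['d'],dict(intrinsics=z['K'],pose=z['T']))
q=np.array([np.median(L[v-3:v+4,265:295].reshape(-1,3),axis=0) for v in range(10,240,20)]);print(q[[0,-1]])
k=np.polyfit(q[:,1],q[:,2],1);print('pitch deg',np.degrees(np.arctan(k[0])))
rel([.5,.11,.165],89.5)
E
```

```text
[[0.3482 0.1341 0.1898]
 [0.3477 0.0676 0.19  ]]
pitch deg -0.19170486809099163
t 12.0 tcp [0.3481 0.0364 0.1675] yaw 89.48 j6 [  5.9 -23.7 -22.   91.5   0.1  96.4] F [ 0.   0.3 -1.3] open 0.0187
shift cm [ 7.49 15.12  0.33] spin -0.02
```

{"api": "drive_tool", "payload": {
  "steps": [1.5,3,0,0,3,6,0,0,4.5,9,0,0,6,12,0,0,7.5,15,0,-8]
}}

```text
time: 12.62
tcp_pos: [0.4993, 0.1105, 0.1671]
tool_rot: [[-0.133, 0.991, 0.002], [0.991, 0.133, 0.002], [0.001, 0.003, -1.0]]
force: [0.2, 0.0, -0.9]
opening: 0.019
```

{"api": "drive_tool", "payload": {
  "steps": [0,0,0,-10,0,0,0,-20,0,0,0,-30,0,0,0,-40,0,0,0,-50]
}}

```text
time: 13.25
tcp_pos: [0.4988, 0.1105, 0.1659]
tool_rot: [[-0.848, 0.53, 0.001], [0.53, 0.848, 0.001], [0.0, 0.002, -1.0]]
force: [0.7, 0.4, -1.7]
opening: 0.0191
```

{"api": "drive_tool", "payload": {
  "steps": [0,0,0,-10,0,0,0,-20,0,0,0,-30,0,0,0,-40,0,0,0,-50]
}}

```text
time: 13.88
tcp_pos: [0.4983, 0.1104, 0.1646]
tool_rot: [[-0.949, -0.314, -0.001], [-0.314, 0.949, 0.001], [0.001, 0.001, -1.0]]
force: [-0.0, 1.0, -2.3]
opening: 0.0193
```

{"api": "drive_tool", "payload": {
  "steps": [0,0,0,-10,0,0,0,-20,0,0,0,-30,0,0,0,-40,0,0,0,-50]
}}

```text
time: 14.5
tcp_pos: [0.4979, 0.1103, 0.1634]
tool_rot: [[-0.364, -0.931, -0.003], [-0.931, 0.364, 0.001], [0.0, 0.003, -1.0]]
force: [0.6, 0.5, -1.5]
opening: 0.019
```

```bash
python3 -c "
from h import *
rel([.502,.063,.12],-97.6)"
```

```text
t 14.5 tcp [0.4979 0.1103 0.1634] yaw -111.37 j6 [ 12.4  -1.2  -3.8  87.6   0.1 -56.2] F [ 0.6  0.5 -1.5] open 0.019
shift cm [ 4.26 -2.12  4.34] spin -13.77
```

{"api": "drive_tool", "payload": {
  "steps": [1,-0.5,1,-7,2.2,-1,2,-13.8,3.4,-1.6,3,-13.8,4.3,-2.1,4.3,-13.8,4.3,-2.1,4.3,-13.8]
}}

```text
time: 15.12
tcp_pos: [0.501, 0.062, 0.1189]
tool_rot: [[-0.134, -0.991, -0.005], [-0.991, 0.134, 0.001], [-0.0, 0.005, -1.0]]
force: [-0.3, 0.5, -1.1]
opening: 0.019
```

{"api": "drive_tool", "payload": {
  "steps": [0,0,0,0,0,0,0,0]
}}

```text
time: 15.38
tcp_pos: [0.5011, 0.0623, 0.1192]
tool_rot: [[-0.134, -0.991, -0.005], [-0.991, 0.134, 0.001], [-0.0, 0.005, -1.0]]
force: [-0.2, 0.2, -1.8]
opening: 0.019
```

```bash
python3 -c "
from h import *
rel([.502,.063,.12],-97.6)
for n in ['wrist','scene']:
    c=arm.camera_info(n);p,d=arm.grab_frame(n);np.savez('x11'+n+'.npz',p=p,d=d,K=c['intrinsics'],T=c['pose'])
    cv2.imwrite('pics/x11%s.png'%n,cv2.resize(cv2.cvtColor(p,cv2.COLOR_RGB2BGR)[150:300,220:400],None,fx=4,fy=4,interpolation=2) if n=='scene' else p[...,::-1])"
```

```text
t 15.38 tcp [0.5011 0.0623 0.1192] yaw -97.73 j6 [  7.   -1.7  -9.1  82.8   0.1 -75.2] F [-0.2  0.2 -1.8] open 0.019
shift cm [-0.09 -0.08 -0.08] spin -0.13
```

View pics/x11scene.png

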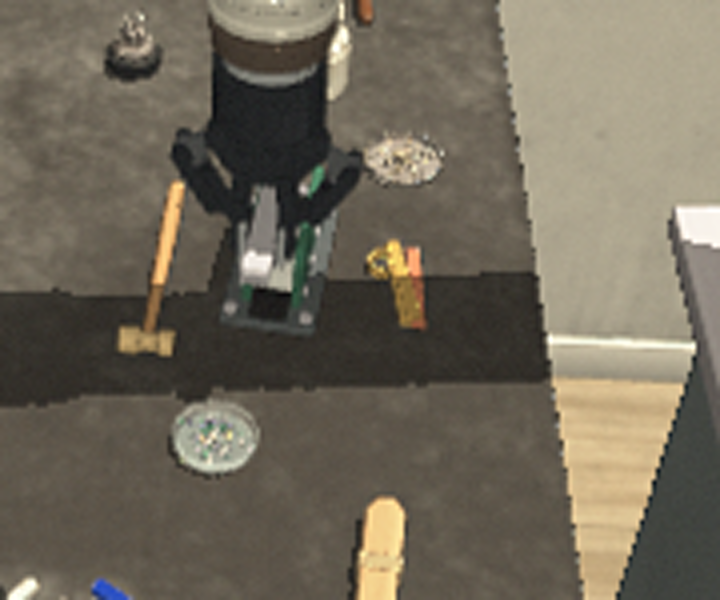

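View pics/x11wrist.png

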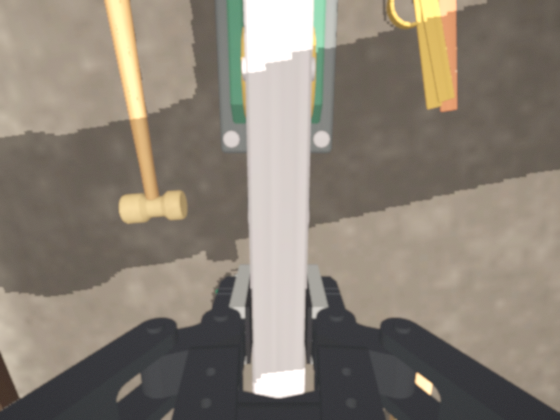

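```bash
python3 - x11wrist.npz .0082 <<'E'
exec(open('meas.py').read())
p0=p.copy()
im=cv2.resize(p[:170,200:350],None,fx=5,fy=5,interpolation=cv2.INTER_CUBIC)[:, :, ::-1];cv2.imwrite('pics/x11c.png',cv2.resize(im,None,fx=.7,fy=.7))
L=cloud('w',z['d'],dict(intrinsics=K,pose=T))
print('base z',np.median(L[135:150,262:300,2]),np.median(L[100:140,226:229,2]),'cheek z',np.median(L[5:60,231:235,2]))
E
```

```text
base z 0.14260045681624328 0.00814294675683877 cheek z 0.06219940800269072
```

View pics/x11c.png

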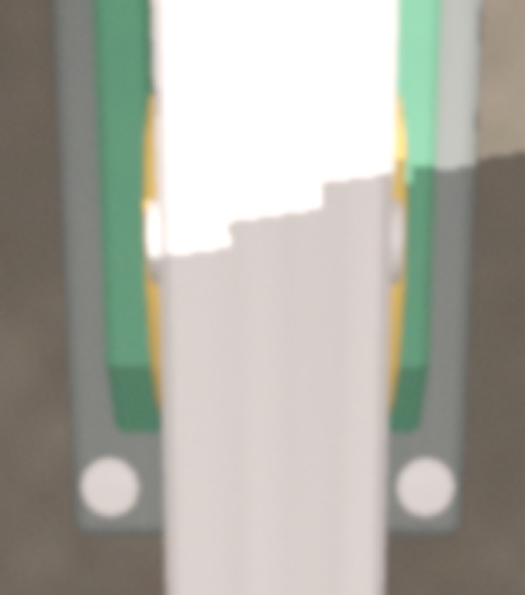

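```bash
python3 - x11wrist.npz .0082 <<'E'
exec(open('meas.py').read())
s=np.array([.5011,.0623]);ex=np.array([np.cos(np.radians(82.4)),np.sin(np.radians(82.4))]);ey=np.array([-ex[1],ex[0]])
O=np.array([.4903,-.0246])
for nm,u,v,h in [('base',277.1,143,.0082),('base far',276.7,28.6,.0082),('screws',276.4,139.2,.0082),('cheek near',276.4,103,.0622),('cheek far',276.6,2,.0622),('front edge',277,150.9,.005),('lever',278.7,143,.1425),('lever',279.3,3,.1425),('lever pin end',279,386,.1425)]:
    P=bp(u,v,h)[:2];print(nm,P,'press frame mm',((P-O)@ex*1000).round(1),((P-O)@ey*1000).round(1))
print('tcp',(s-O)@ex*1000,(s-O)@ey*1000)
E
```

```text
base [0.4944 0.0116] press frame mm 36.4 0.7
base far [ 0.4851 -0.0579] press frame mm -33.7 0.7
screws [0.4945 0.009 ] press frame mm 33.9 0.3
cheek near [ 0.4915 -0.0137] press frame mm 10.9 0.3
cheek far [ 0.4851 -0.0596] press frame mm -35.4 0.5
front edge [0.4952 0.0172] press frame mm 42.1 0.7
lever [ 0.4926 -0.0011] press frame mm 23.5 0.9
lever [ 0.4871 -0.0401] press frame mm -15.8 1.1
lever pin end [0.5049 0.0911] press frame mm 116.6 0.8
tcp 87.5649994626359 0.7879524786273152
```

{"api": "drive_tool", "payload": {
  "steps": [0,0,2,0,0,0,4,0,0,0,5.6,0,0,0,5.6,0,0,0,5.6,0]
}}

```text
time: 16.1
tcp_pos: [0.5013, 0.0624, 0.064]
tool_rot: [[-0.134, -0.991, -0.004], [-0.991, 0.134, 0.001], [-0.0, 0.004, -1.0]]
force: [0.5, 0.8, -1.5]
opening: 0.0189
```

```bash
python3 -c "
from h import *
rel([.498,.0329,.0325],-97.6)
for n in ['wrist','scene']:
    c=arm.camera_info(n);p,d=arm.grab_frame(n);np.savez('x12'+n+'.npz',p=p,d=d,K=c['intrinsics'],T=c['pose'])
    cv2.imwrite('pics/x12%s.png'%n,cv2.resize(cv2.cvtColor(p,cv2.COLOR_RGB2BGR)[150:300,220:400],None,fx=4,fy=4,interpolation=2) if n=='scene' else p[...,::-1])"
```

```text
t 16.1 tcp [0.5013 0.0624 0.064 ] yaw -97.71 j6 [  7.1  -0.8 -14.4  76.6   0.1 -75.2] F [ 0.5  0.8 -1.5] open 0.0189
shift cm [ 2.97 -0.08  3.15] spin -0.11
```

View pics/x12wrist.png

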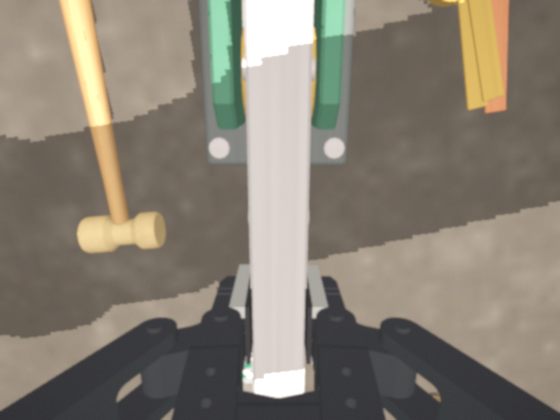

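{"api": "drive_tool", "payload": {
  "steps": [0.4,0,0.55,0,0.8,0,0.95,0,1.2,0,1.35,0,1.5,0,1.65,0]
}}

```text
time: 16.7
tcp_pos: [0.4992, 0.0472, 0.0473]
tool_rot: [[-0.134, -0.991, -0.003], [-0.991, 0.134, 0.001], [-0.0, 0.004, -1.0]]
force: [-1.3, -0.6, -1.0]
opening: 0.0191
```

```bash
python3 -c "
from h import *
rel([.498,.0329,.0325],-97.6)"
```

```text
t 16.7 tcp [0.4992 0.0472 0.0473] yaw -97.73 j6 [  5.4  -0.9 -16.4  74.7   0.1 -76.9] F [-1.3 -0.6 -1. ] open 0.0191
shift cm [ 1.43 -0.07  1.48] spin -0.13
```

{"api": "drive_tool", "payload": {
  "steps": [0.3,0,0.3,0,0.6,0,0.6,0,0.8,0,0.8,0,1.0,0,1.0,0]
}}

```text
time: 17.2
tcp_pos: [0.4978, 0.0374, 0.0372]
tool_rot: [[-0.134, -0.991, -0.003], [-0.991, 0.134, 0.001], [-0.001, 0.004, -1.0]]
force: [0.6, 1.7, -2.9]
opening: 0.0189
```

```bash
python3 -c "
from h import *
rel([.498,.0329,.0325],-97.6)"
```

```text
t 17.2 tcp [0.4978 0.0374 0.0372] yaw -97.71 j6 [  4.2  -0.9 -17.5  73.6   0.1 -78. ] F [ 0.6  1.7 -2.9] open 0.0189
shift cm [ 0.44 -0.08  0.47] spin -0.11
```

Little contact so far; finish the last 4–5 mm.

{"api": "drive_tool", "payload": {
  "steps": [0.15,0,0.15,0,0.3,0,0.3,0,0.4,0,0.4,0,0.4,0,0.4,0]
}}

```text
time: 17.7
tcp_pos: [0.4977, 0.0346, 0.0337]
tool_rot: [[-0.134, -0.991, -0.002], [-0.991, 0.134, 0.004], [-0.004, 0.003, -1.0]]
force: [-0.4, 11.0, 0.7]
opening: 0.0192
```

```bash
python3 -c "
from h import *
rel([.498,.0329,.0325],-97.6)
for n in ['wrist']:
    c=arm.camera_info(n);p,d=arm.grab_frame(n);np.savez('x13'+n+'.npz',p=p,d=d,K=c['intrinsics'],T=c['pose'])
    L=cloud(n,d,c);q=np.array([np.median(L[v-3:v+4,265:293].reshape(-1,3),axis=0) for v in range(10,260,20)]);print(q[[0,4,8,-1]])
    print('pitch',np.degrees(np.arctan(np.polyfit(q[:,1],q[:,2],1)[0])))
    cv2.imwrite('pics/x13%s.png'%n,p[...,::-1])"
```

```text
t 17.7 tcp [0.4977 0.0346 0.0337] yaw -97.67 j6 [  3.8  -0.9 -17.9  73.1   0.2 -78.5] F [-0.4 11.   0.7] open 0.0192
shift cm [ 0.16 -0.05  0.12] spin -0.07
[[ 0.4842 -0.066   0.0574]
 [ 0.4871 -0.0446  0.0573]
 [ 0.4903 -0.0205  0.0573]
 [ 0.494   0.007   0.0572]]
pitch -0.07069020778274014
```

View pics/x13wrist.png

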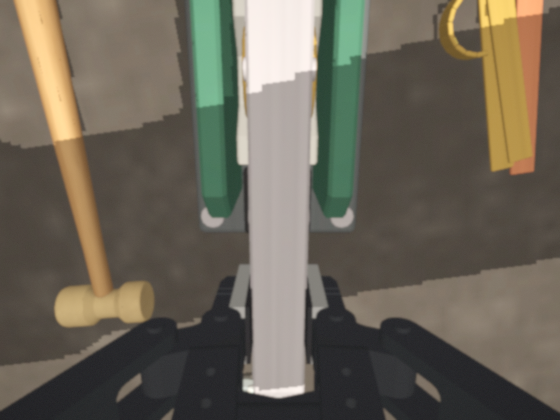

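{"api": "drive_tool", "payload": {
  "steps": [0,0,0.1,0,0,0,0.2,0,0.1,0,0.2,0,0.1,0,0.2,0]
}}

```text
time: 18.25
tcp_pos: [0.4981, 0.0345, 0.0325]
tool_rot: [[-0.133, -0.991, -0.001], [-0.991, 0.133, 0.006], [-0.006, 0.002, -1.0]]
force: [-0.1, 9.6, 4.4]
opening: 0.0195
```

```bash
python3 -c "
from h import *
rel([.498,.0329,.0325],-97.6)
for n in ['wrist']:
    c=arm.camera_info(n);p,d=arm.grab_frame(n)
    L=cloud(n,d,c);q=np.array([np.median(L[v-3:v+4,265:293].reshape(-1,3),axis=0) for v in range(10,260,20)]);print(q[[0,4,8,-1]])
"
```

```text
t 18.25 tcp [0.4981 0.0345 0.0325] yaw -97.64 j6 [  3.8  -0.9 -18.1  72.9   0.3 -78.6] F [-0.1  9.6  4.4] open 0.0195
shift cm [ 0.16 -0.01  0.  ] spin -0.04
[[ 0.4847 -0.066   0.0562]
 [ 0.4875 -0.0447  0.0561]
 [ 0.4907 -0.0206  0.0561]
 [ 0.4944  0.0068  0.0561]]
```

{"api": "drive_tool", "payload": {
  "steps": [0,0,0,0,0,0,0,0,0,0,0,0,0,0,0,0],
  "jaw": 0.2
}}

```text
time: 18.8
tcp_pos: [0.4981, 0.0344, 0.0324]
tool_rot: [[-0.133, -0.991, -0.001], [-0.991, 0.133, 0.006], [-0.006, 0.002, -1.0]]
force: [-1.0, -0.1, -0.0]
opening: 0.0514
```

{"api": "drive_tool", "payload": {
  "steps": [0,0,-2,0,0,0,-6,0,0,0,-12,0,4,0,-17,0,6,0,-19.5,0]
}}

```text
time: 19.42
tcp_pos: [0.4906, -0.0274, 0.23]
tool_rot: [[-0.133, -0.991, 0.002], [-0.991, 0.133, 0.005], [-0.005, -0.001, -1.0]]
force: [-0.0, -0.2, -0.9]
opening: 0.0512
```

{"api": "drive_tool", "payload": {
  "steps": [0,0,0,0,0,0,0,0]
}}

```text
time: 19.68
tcp_pos: [0.4905, -0.0272, 0.2292]
tool_rot: [[-0.134, -0.991, 0.001], [-0.991, 0.134, 0.005], [-0.006, -0.001, -1.0]]
force: [-0.3, 0.7, -0.7]
opening: 0.0511
```

```bash
python3 -c "
from h import *
rel([.49,-.03,.23],-97.6)
for n in ['wrist','scene']:
    c=arm.camera_info(n);p,d=arm.grab_frame(n);np.savez('x14'+n+'.npz',p=p,d=d,K=c['intrinsics'],T=c['pose'])
    cv2.imwrite('pics/x14%s.png'%n,cv2.resize(cv2.cvtColor(p,cv2.COLOR_RGB2BGR)[150:300,220:400],None,fx=4,fy=4,interpolation=2) if n=='scene' else p[...,::-1])"
```

```text
t 19.68 tcp [ 0.4905 -0.0272  0.2292] yaw -97.68 j6 [ -3.4  -3.2   1.6  94.7   0.3 -85.7] F [-0.3  0.7 -0.7] open 0.0511
shift cm [ 0.29  0.01 -0.08] spin -0.08
```

View pics/x14wrist.png

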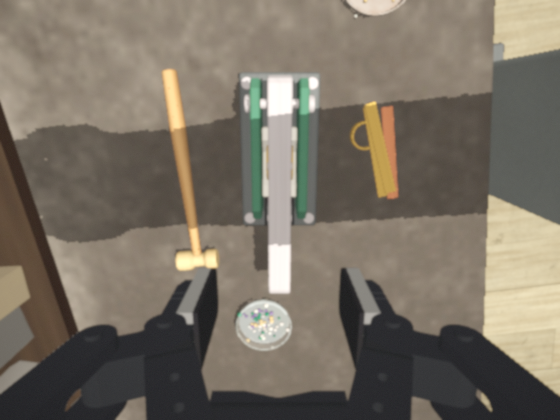

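View pics/x14scene.png

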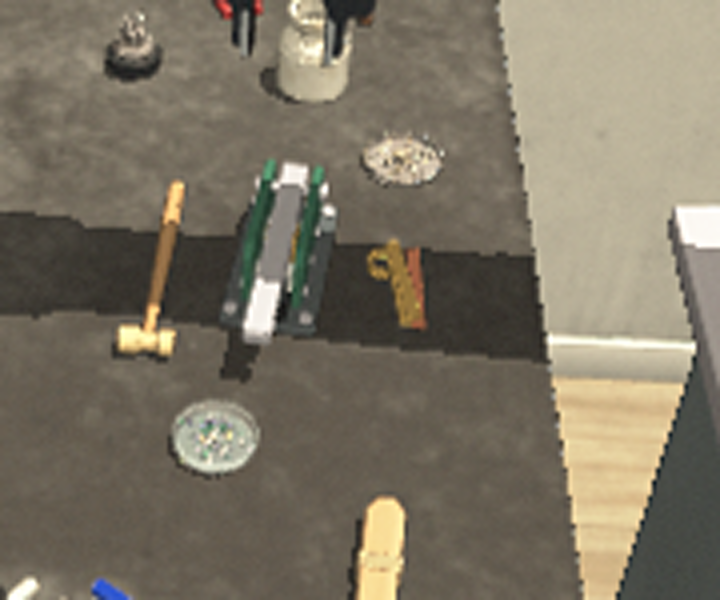

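```bash
python3 - x14wrist.npz .0562 <<'E'
exec(open('meas.py').read())
pts=[]
for v in list(range(82,95,4))+list(range(225,285,8)):
    l=cross(g[v],262,274);r=cross(g[v],285,298);pts.append(bp((l+r)/2,v))
t=np.mean([cross(g[:,u],68,86) for u in (274,279,284)]);b=np.mean([cross(g[:,u],284,302) for u in (274,279,284)])
pts=np.array(pts);k=np.polyfit(pts[:,1],pts[:,0],1);A=bp(279.5,t);B=bp(279.5,b);M=(A+B)/2
print(t,b,A,B,np.linalg.norm(A-B),'mid',M,'x',np.polyval(k,M[1]),'yaw',90-np.degrees(np.arctan(k[0])))
L=cloud('w',z['d'],dict(intrinsics=K,pose=T));print([np.median(L[v-3:v+4,275:285,2]).round(4) for v in (85,120,180,240,285)])
print(z['p'][72:90,256].tolist(),)
cv2.imwrite('pics/x14c.png',cv2.resize(p[60:130,230:330],None,fx=8,fy=8,interpolation=0)[...,::-1])
E
python3 -c "
from h import *
a=np.load('scene0.npz');b=np.load('x14scene.npz')
P0=cloud('scene',a['d']);P1=cloud('scene',b['d'])
for n,P,c in(('0',P0,a['p']),('1',P1,b['p'])):
    c=c.astype(int);m=(P[...,2]>.052)&(P[...,2]<.0615)&(P[...,0]>.46)&(P[...,0]<.52)&(P[...,1]>-.15)&(P[...,1]<.1)&(c.max(2)-c.min(2)<30);Q=P[m];print(n,m.sum(),Q[:,1].min(),Q[:,1].max(),np.median(Q[:,2]))
"
```

```text
74.94926379807136 293.1746146999493 [ 0.4763 -0.1241  0.0562] [0.5022 0.0694 0.0562] 0.19512365070122126 mid [ 0.4892 -0.0274  0.0562] x 0.48937479132662565 yaw 82.10134445793437
[np.float64(0.0564), np.float64(0.0562), np.float64(0.056), np.float64(0.056), np.float64(0.0557)]
[[143, 138, 130], [146, 145, 139], [155, 155, 150], [161, 162, 156], [160, 164, 156], [150, 166, 152], [132, 167, 143], [117, 167, 136], [111, 167, 134], [110, 168, 133], [110, 167, 133], [110, 167, 131], [110, 168, 132], [109, 166, 131], [112, 169, 133], [116, 174, 139], [121, 182, 146], [126, 187, 152]]
0 291 -0.12245611023606828 0.07855031488004582 0.05759591996743163
1 301 -0.11972796912708161 0.07519101085674484 0.05785512521177383
```

View pics/x14c.png

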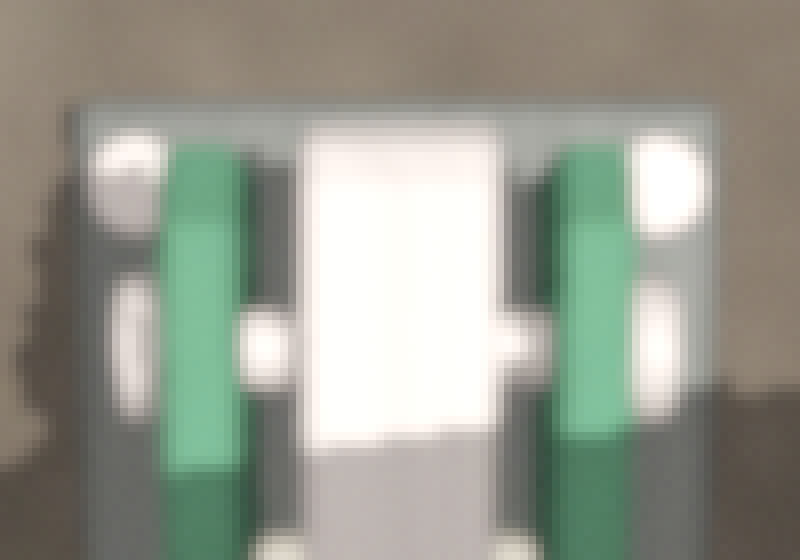

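```bash
python3 - <<'E'
from h import *
def mk(f):
    z=np.load(f);K=z['K'];T=z['T']
    def bp(u,v,h):
        r=T[:3,:3]@np.array([(u-K[0,2])/K[0,0],(v-K[1,2])/K[1,1],1]);t=(h-T[2,3])/r[2];return T[:3,3]+t*r
    return z,bp
for f,pv in (('w1.npz',None),('x14wrist.npz',None)):
    z,bp=mk(f);p=z['p']
    im=p[225:300,225:345] if f=='w1.npz' else p[60:135,220:340]
    cv2.imwrite('pics/e_%s.png'%f[:3],cv2.resize(im,None,fx=6,fy=6,interpolation=2)[...,::-1])
z,bp=mk('w1.npz');print('w1 pin',bp(278,264.5,.0449)[:2],'end',bp(278,286.4,.0562)[:2])
z,bp=mk('x14wrist.npz');print('x14 pin',bp(279,103.4,.0449)[:2],'end',bp(279,75,.0562)[:2],bp(279,75,.045)[:2],bp(279,82.3,.0562)[:2])
E
```

```text
w1 pin [ 0.4803 -0.1037] end [ 0.4783 -0.1212]
x14 pin [ 0.4796 -0.1025] end [ 0.4767 -0.1241] [ 0.4766 -0.1248] [ 0.4774 -0.1186]
```

View pics/e_w1..png

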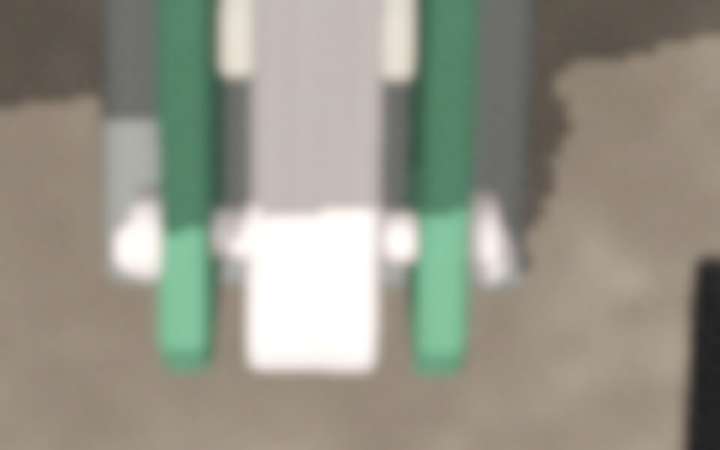

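View pics/e_x14.png

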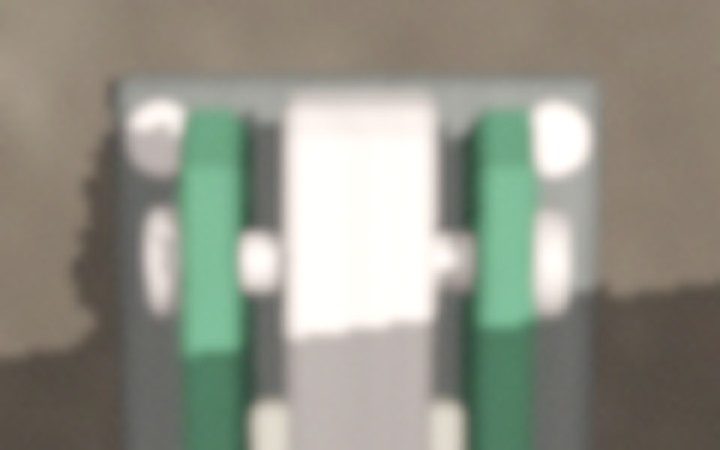

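{"api": "drive_tool", "payload": {
  "steps": [0,0,0,10,0,0,0,20,0,0,0,30,0,0,0,40,0,0,0,50]
}}

```text
time: 20.4
tcp_pos: [0.4899, -0.0261, 0.2273]
tool_rot: [[-0.847, -0.531, -0.002], [-0.531, 0.847, 0.006], [-0.001, 0.006, -1.0]]
force: [0.5, -0.1, 1.3]
opening: 0.0511
```

{"api": "drive_tool", "payload": {
  "steps": [0,0,0,10,0,0,0,20,0,0,0,30,0,0,0,40,0,0,0,50]
}}

```text
time: 21.02
tcp_pos: [0.4895, -0.0254, 0.226]
tool_rot: [[-0.95, 0.312, -0.004], [0.312, 0.95, 0.006], [0.006, 0.004, -1.0]]
force: [0.0, -0.1, 0.1]
opening: 0.0511
```

{"api": "drive_tool", "payload": {
  "steps": [0,0,0,10,0,0,0,20,0,0,0,30,0,0,0,40,0,0,0,50]
}}

```text
time: 21.65
tcp_pos: [0.4892, -0.0246, 0.2247]
tool_rot: [[-0.367, 0.93, -0.006], [0.93, 0.367, 0.006], [0.008, -0.003, -1.0]]
force: [1.0, 0.3, 0.5]
opening: 0.0512
```

```bash
python3 -c "
from h import *
rel([.4902,-.0282,.2302],83.07)"
```

```text
t 21.65 tcp [ 0.4892 -0.0246  0.2247] yaw 111.56 j6 [-3.1 -3.   1.2 94.6  0.3 65.4] F [1.  0.3 0.5] open 0.0512
shift cm [-0.36 -0.04 -0.56] spin 28.49
```

{"api": "drive_tool", "payload": {
  "steps": [-0.2,0,-0.3,10,-0.36,0,-0.56,20,-0.36,0,-0.56,28.5,-0.36,0,-0.56,28.5,-0.36,0,-0.56,28.5]
}}

```text
time: 22.28
tcp_pos: [0.4904, -0.0277, 0.2296]
tool_rot: [[0.117, 0.993, -0.007], [0.993, -0.117, 0.006], [0.005, -0.008, -1.0]]
force: [-0.3, 0.1, 0.5]
opening: 0.0509
```

```bash
python3 - <<'E'
from h import *
rel([.4902,-.0282,.2302],83.07)
c=arm.camera_info('wrist');p,d=arm.grab_frame('wrist');np.savez('x15.npz',p=p,d=d,K=c['intrinsics'],T=c['pose'])
a=np.load('w1.npz')['p'];im=np.hstack([a[55:300,225:345],p[55:300,225:345]]);cv2.imwrite('pics/x15.png',cv2.resize(im,None,fx=2.4,fy=2.4,interpolation=2)[...,::-1])
def cross(row,a,b):
    dd=np.abs(np.diff(row[a:b]));w=dd*(dd>dd.max()*.3);return a+.5+(w*np.arange(len(dd))).sum()/w.sum()
for q in(np.load('w1.npz'),np.load('x15.npz')):
    g=q['p'].min(2).astype(float);K=q['K'];T=q['T']
    def bp(u,v,h=.0562):
        r=T[:3,:3]@np.array([(u-K[0,2])/K[0,0],(v-K[1,2])/K[1,1],1]);t=(h-T[2,3])/r[2];return T[:3,3]+t*r
    t=np.mean([cross(g[:,u],56,78) for u in(274,279,284)]);b=np.mean([cross(g[:,u],276,298) for u in(272,277,282)])
    L=cloud('w',q['d'],dict(intrinsics=K,pose=T))
    print(t,b,bp(279,t)[:2],bp(278,b)[:2],[np.median(L[v-3:v+4,274:284,2]).round(4) for v in (80,120,180,240,278)])
E
```

```text
t 22.27 tcp [ 0.4904 -0.0277  0.2296] yaw 83.28 j6 [-3.4 -2.7  2.1 95.2  0.3 93.3] F [-0.3  0.1  0.5] open 0.0509
shift cm [-0.06 -0.01 -0.06] spin 0.21
66.56764922623434 286.4511596137209 [0.5026 0.0721] [ 0.4783 -0.1212] [np.float64(0.0562), np.float64(0.0559), np.float64(0.0562), np.float64(0.0563), np.float64(0.0562)]
69.67128612128612 289.0731340994994 [0.5013 0.0712] [ 0.4777 -0.1221] [np.float64(0.0561), np.float64(0.0558), np.float64(0.0563), np.float64(0.0562), np.float64(0.0564)]
```

View pics/x15.png

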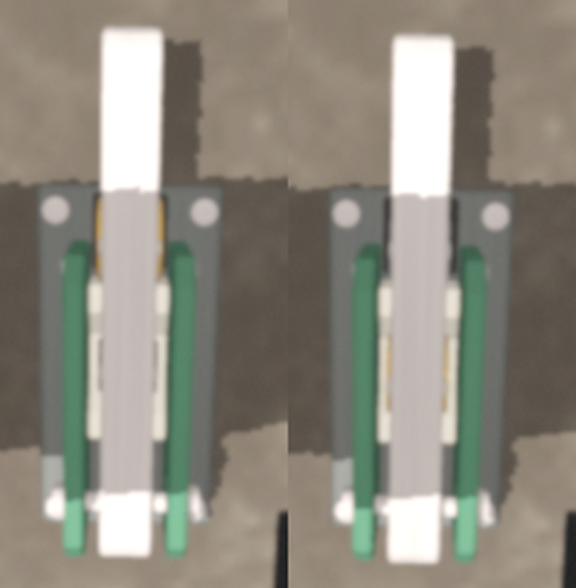

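```bash
python3 -c "
from workcell import arm
print(arm.sense()['time']);print(arm.sign_off())"
```

```text
22.325
the job is handed in; nothing more can be done
None
```

The press is changed over to the brass former. I unhooked the lever, stood it upright on free bench and took it by the other end. I then turned it end for end and hooked it back on along the 45° line. The job was handed in at 22.3 s of the 58 s allowed.

**Last checks:**
- **Position:** The final wrist picture, taken from nearly the same pose as the first one, puts the lever within about 1 mm of where it started along its length. The brass former is in the white die and the dark former is over the rubber pad.
- **Height and level:** The lever's top is at the same height as at the start, to about 0.2 mm. It was level to within about 0.2°.
- **Alignment:** The measured yaw was about 82.1°, against 82.4° for the press.
- **Clearances:** The fingers were open and well clear when I handed in. Nothing else looked disturbed in the pictures, but I did not measure the other objects' positions at the end.

**What disagreed:**
- **Hooking the lever home:** It met about 10 N of push-back with the tool 1.6 mm short of the position I had worked out. The lever's final position was about 4 mm further home than I had predicted from the grip, so it probably shifted in the fingers or when I let go.
- **Opposite-side view:** A picture from the other side put the lever about 3 mm further along than the first measurement. I put most of that down to camera calibration, because the same-view comparison showed only about 1 mm.

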